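# Close the jig's strap and drive its locking pin home

## Task

The square tube in the jig is to be locked in: press the hinged strap all the way down into the fork, then push the headed pin through fork and strap until its head sits flush against the collar. Leave the strap down, and don't disturb the cup, copper nozzle, steel offcut and hex key lying about.

Things in the scene. Friction and masses are not known exactly. Their poses are not given: they have to be found in the camera images.
- jig: Fixed steel jig, base 240 x 104 x 12 mm. Origin at bench level, z up; x from strap hinge to fork, y = the way the pin is pushed in. In mm: hinge axis (along y) at x -95, z 74; pin hole axis (along y) at x 75, z 74, holes 18 wide. Fork cheeks 36 wide in x, tops z 94, at y -32..-12 and 12..32; square guide collar on the first cheek, y -62..-32, 36 wide, top z 92.
- collar_mouth (a point): Centre of the collar's outer face, where the pin enters: jig point (75, -62, 74) mm. Same axes as the jig. The seated pin head rests against this face.
- strap (a joint): Angle of the hinged steel strap, rad: 0 = fully down in the fork (holes aligned, it meets a hard stop), grows as the free end rises; starts raised 0.45 to 0.85. Stiff hinge: it stays where it is left, and needs only 1 to 5 N at the tab to be lowered.
- strap_tab (a point): Centre of the top face of the flat tab at the strap's free end (40 mm along the strap, 38 wide, 14 thick). 211 mm from the hinge axis along the strap and 8 mm above the line through it. Axes turn with the strap (x along it to the free end, y along the hinge). With the strap down: jig point (116, 0, 82) mm, beyond the fork.
- pin_head (a point): Centre of the flat outer face of the loose steel pin's head (32 mm across, 12 thick; shank 16 thick, 110 long, tapered tip; 0.15 to 0.25 kg). y axis along the pin, head to tip. Starts in the collar, head 62 to 72 mm out, tip short of the slot; its rim on a level 16 mm wide rest bar (top at jig z 57) that runs out under it; slides with a few N. Seated: 12 mm outside collar_mouth.
- pin_seat (a point): Centre of the underside of the pin's head (the face that meets the collar), 12 mm from pin_head along the pin; same axes.
- tube: Short square steel tube, 55 x 55 x 52 mm, standing upright in the jig's nest below the strap (2 mm below it when the strap is down); origin at the centre of its underside. Stays where it is.
- cup: Bystander: paper coffee cup, 88 mm across, 98 mm tall, origin under its centre.
- nozzle: Bystander: copper-coloured gas nozzle standing upright, 24 mm across, 64 mm tall, origin under its centre.
- offcut: Bystander: offcut of angle steel standing on end, 50 x 50 x 70 mm, origin under its centre.
- hexkey: Bystander: black hex key lying flat, 31 x 93 x 7 mm, origin under its centre.

How it is judged:
By the outcome, as a careful person would: the job done as asked, in the order asked, and still so for the second after the job is handed in, with the robot touching nothing.
It also fails if it takes over 45 s, if anything falls off the work surface, if the arm or the gripper's body presses on something with over 40 N, if the wrist force passes 120 N, or if a joint passes its speed limit or range.

## Robot

A 6-joint arm with a two-finger parallel gripper is mounted at the origin on the work surface; the furniture and walls round the work are solid. World frame = base frame: x ahead of the robot, y to its left, z up, the work surface at z = 0. Lengths are in m, angles in rad, forces in N, time in s.
With the tool pointing down it reaches from about 0.375 to 0.975 m from the base axis. Payload 3.8 kg.
Tool frame: the origin (TCP) lies where the fingers leave the gripper's body, on its centre line; the fingertips stand 73 mm ahead of it and the grasp point (between the pads) lies 54 mm ahead of it (nose_length is the distance from the TCP to the fingertips, in m); z points along the fingers, y is the line along which they close (so a half turn about z gives the same grasp; the last joint's range is limited). The gripper opens to 85 mm and grips with 20 to 120 N. Pads are 22 mm wide; open, the fingers measure 114 mm over their backs; the gripper's body (76 mm by 85 mm) begins 54 mm behind the grasp point. The pads swing forward as they close: fully open they stand 13 mm farther back than shut.
Start: joints at [-1.201, 0.264, 1.604, -0, 1.274, -0.037], TCP at [0.267, -0.62, 0.304] pointing down, gripper open.
Joint ranges: [-2.63, 2.63], [-0.94, 2.18], [0.31, 2.57], [-1.31, 4.45], [0, 2.66], [-2.55, 2.55]. Speed limits (rad/s): [2.57, 2.57, 3.14, 3.14, 3.14, 3.14].

## Interface

Orientations are given as a rotation vector (axis times angle).
In Python, from workcell import read_state, read_camera, calibration, finish_job, look_for, cut_out, tip_of, nose_length gives the robot as it stands.
- The arm moves only by the tool step_arm, never from a script. Its argument "targets" is a list of rows, each a list of 3 entries, a list of its own where there are three numbers: the turn, a rotation vector about the tool's x, y, z in rad, then the shift along the tool's x, y, z in mm, then the finger opening in mm, from 0 to 85.4. In form: [[[ax, ay, az], [x, y, z], grip], ...]. A call has 1 to 5 rows; each row shifts and turns the commanded pose from where the row before left it, along the tool's axes as they then stand; what a row does not reach is not made up. A row lasts 1/12 s, in which the tool goes at most 41.7 mm and 7.16 degrees, less where a joint would pass 70% of its speed; a pose out of reach is approached as far as the arm can. A call with a gripper value outside its range is refused whole. The fingers move at their own pace and stop on an object; "grip_force" is the grip in N (left out, the last holds). Time passes only in rows, so rows that do not move let the fingers close. It gives the time, the measured TCP pose, the force, the opening and the grip force at its end, in the units of the state.
- read_state(): the state, without advancing time (a new reading comes with each control period).
- read_camera(name): name is "side" or "top" or "wrist"; returns the picture (480x640x3 uint8, red, green, blue); there is no depth.
- calibration(name): a dict with "camera_matrix" (3x3 intrinsics, pixels), "R" (3x3) and "t" (3): a world point X has camera coordinates R X + t. Camera axes: x right, y down, z forward; pixel columns grow to the right and rows downward; lengths in m; the calibration is good to about 2 mm. A picture is of the moment at which its call begins: read the wrist's pose just before it. calibration takes no time and is no camera call; for the wrist camera it gives the pose at the moment of the call.
- finish_job(): hands the job in; it is judged then, once.
Trained networks look in the newest picture that a camera, given by its name, has taken for a name from the list of things; names that differ only in an ending like _2 or _b are one class to them, and where a whole thing is asked for, a point or a joint stands for the part that bears it (a point fixed in the world has none). Each returns a list of dicts, best first, with "score" (0 to 1); they miss things now and then, are a little off and sometimes report something else, mostly with a low value. They report only what shows in the picture. A call takes as long as a camera call.
- look_for(camera, query): "extent" ([left, top, right, bottom] in pixels, round what is visible of it).
- cut_out(camera, query): "region" (480x640 bool, what is visible of it) and "extent" ([left, top, right, bottom] in pixels, round what is visible of it).
- tip_of(camera, query): "at" ([row, column] in pixels: a listed point, or the origin of a listed thing).
The state is a dict: "time": time; "q": joint angles; "joint_vel": joint speeds; "joint_torque": joint torques, N m; "tool_pos": TCP position; "tcp_rot": TCP orientation; "wrist_force": force on the tool from outside, world axes, zero at the start; "torque": the same for the moment, N m; "width": opening from 0.0 (shut) to 1.0 (fully open); "grip_force": force on a finger pad.
Only numpy, scipy, OpenCV 4.12 (cv2) and the standard library are available. Lean on these libraries where they do the work, as an engineer would, in place of code of your own. Each camera call takes 0.05 s, during which the arm holds its last target. There are 200 camera calls.

## Working session

There is one attempt and no reset: what is moved stays moved. The work goes in short steps, Python scripts to look and compute and a tool call to move; the robot and the scene stay as the last step left them, time stands still between calls to the robot, and variables do not carry over. Pictures are saved under pics/ and viewed, at most 10 in all, crops included, and the job is handed in when it is done.

Besides the shell and the picture viewer there is one more tool, called after "Emit:" as name(argument=value, ...) on one line, values as JSON. step_arm: Moves the arm, as the interface text tells. Its arguments: {"type":"object","properties":{"targets":{"type":"array","items":{"type":"array"}},"grip_force":{"type":"number"}},"required":["targets"]}

```bash
mkdir -p pics; ls
python3 - <<'E'
from workcell import *
import cv2,numpy as np
s=read_state();print(s['time'],s['tool_pos'],s['tcp_rot'],s['wrist_force'],nose_length)
for c in ['side','top']:
    im=read_camera(c);cv2.imwrite(f'pics/{c}1.png',im[:,:,::-1])
    k=calibration(c);print(c,np.round(k['camera_matrix'],1).tolist(),np.round(k['R'],3).tolist(),np.round(k['t'],3).tolist())
    for q in ['jig','collar_mouth','strap_tab','pin_head','pin_seat','tube','cup','nozzle','offcut','hexkey']:
        print(q,[(np.round(d['at']).tolist(),round(d['score'],2)) for d in tip_of(c,q)[:2]])
E
```

```text
pics
0.0 [ 0.26684352 -0.61937388  0.30252703] [-3.07459670e+00 -6.34097459e-01  5.99854159e-04] [ 0.27749984  0.8425912  -0.69685811] 0.0726
side [[513.7, 0.0, 319.6], [0.0, 513.7, 234.4], [0.0, 0.0, 1.0]] [[0.997, 0.071, 0.007], [0.046, -0.576, -0.816], [-0.054, 0.814, -0.578]] [-0.518, 0.067, 0.934]
jig [([233.0, 376.0], 0.95)]
collar_mouth [([226.0, 356.0], 0.76)]
strap_tab [([178.0, 395.0], 0.7), ([231.0, 374.0], 0.41)]
pin_head [([232.0, 312.0], 0.73)]
pin_seat [([231.0, 316.0], 0.93)]
tube [([222.0, 374.0], 0.62)]
cup [([197.0, 279.0], 0.72)]
nozzle [([335.0, 414.0], 0.73)]
offcut [([386.0, 394.0], 0.81), ([226.0, 354.0], 0.27)]
hexkey [([245.0, 252.0], 0.65)]
top [[553.0, 0.0, 316.9], [0.0, 553.0, 242.2], [0.0, 0.0, 1.0]] [[-0.002, -1.0, 0.006], [-0.983, 0.001, -0.184], [0.184, -0.006, -0.983]] [0.067, 0.537, 1.203]
jig [([213.0, 268.0], 0.87), ([204.0, 429.0], 0.67)]
collar_mouth [([224.0, 310.0], 0.58)]
strap_tab [([179.0, 305.0], 0.79)]
pin_head [([260.0, 317.0], 0.78)]
pin_seat []
tube [([213.0, 266.0], 0.5)]
cup [([303.0, 218.0], 0.77)]
nozzle [([189.0, 388.0], 0.46)]
offcut [([204.0, 430.0], 0.85), ([180.0, 303.0], 0.36)]
hexkey [([314.0, 292.0], 0.62), ([211.0, 270.0], 0.44)]
```

View pics/side1.png

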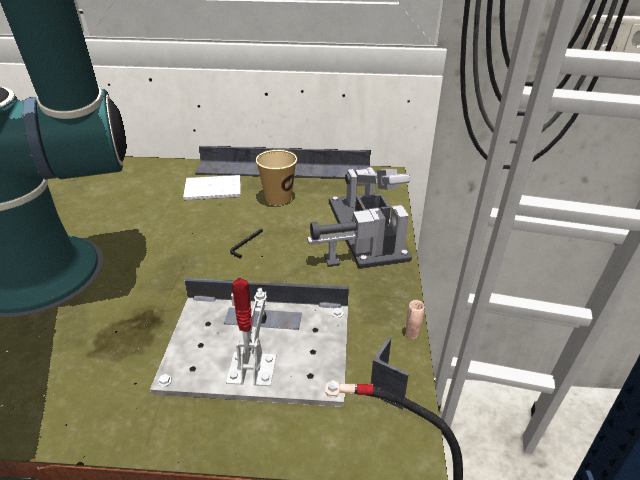

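View pics/top1.png

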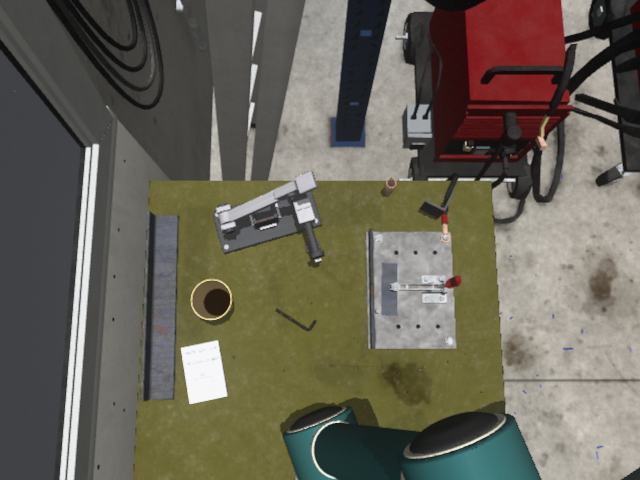

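```bash
cat > h.py <<'E'
from workcell import *
import cv2,numpy as np
from scipy.optimize import least_squares
from scipy.spatial.transform import Rotation as Ro
def proj(c,X,k=None):
    k=k or calibration(c);p=k['R']@np.asarray(X)+k['t'];p=k['camera_matrix']@p;return p[:2]/p[2]
def onplane(c,rc,z):
    k=calibration(c);d=k['R'].T@np.linalg.inv(k['camera_matrix'])@[rc[1],rc[0],1];o=-k['R'].T@k['t'];return o+d*(z-o[2])/d[2]
def jigpt(p,x):
    c,s=np.cos(p[2]),np.sin(p[2]);return np.array([p[0]+c*x[0]-s*x[1],p[1]+s*x[0]+c*x[1],x[2]])
def tab(p,a): return jigpt(p,[-.095+.211*np.cos(a)-.008*np.sin(a),0,.074+.211*np.sin(a)+.008*np.cos(a)])
E
python3 - <<'E'
from h import *
obs=[('side',(233,376),'j'),('side',(226,356),'c'),('side',(178,395),'t'),('side',(232,312),'h'),('side',(231,316),'s'),
('top',(213,268),'j'),('top',(224,310),'c'),('top',(179,305),'t'),('top',(260,317),'h')]
K={c:calibration(c) for c in('side','top')}
def pt(p,n):
    return {'j':lambda:jigpt(p,[0,0,0]),'c':lambda:jigpt(p,[.075,-.062,.074]),'t':lambda:tab(p,p[3]),
      'h':lambda:jigpt(p,[.075,-.062-p[4],.074]),'s':lambda:jigpt(p,[.075,-.05-p[4],.074])}[n]()
f=lambda p:np.concatenate([proj(c,pt(p,n),K[c])-np.array(rc[::-1]) for c,rc,n in obs]+[[(p[4]-.079)/.005*2]])
best=None
for y in np.arange(-3,3.1,.5):
    r=least_squares(f,[.6,.07,y,.65,.079],loss='soft_l1',x_scale=[.1,.1,1,.5,.01])
    if best is None or r.cost<best.cost:best=r
p=best.x;print(best.cost,p);print(np.round(best.fun,1).reshape(-1)[:18].reshape(-1,2).tolist())
for n in 'jcths':print(n,pt(p,n))
for n,rc,z in [('cup',(303,218),0),('nozzle',(189,388),0),('offcut',(204,430),0),('hex',(314,292),0)]:print(n,onplane('top',rc,z))
for n,rc,z in [('cup',(197,279),0),('nozzle',(335,414),0),('offcut',(386,394),0),('hex',(245,252),0)]:print(n,onplane('side',rc,z))
E
```

```text
16.429330978642895 [ 0.61742783  0.17326256 -1.30213534  0.46219978  0.08249824]
[[-2.1, -0.9], [-0.7, -0.3], [0.9, -0.6], [-1.6, -1.4], [1.0, -1.1], [3.7, -0.4], [-1.3, -1.9], [2.5, 2.4], [1.6, -2.7]]
j [0.61742783 0.17326256 0.        ]
c [0.57756    0.08449569 0.074     ]
t [0.64139532 0.08620841 0.17524932]
h [0.4980212 0.0625973 0.074    ]
s [0.50959072 0.06578259 0.074     ]
cup [0.40337794 0.29421684 0.        ]
nozzle [ 0.67558361 -0.105159    0.        ]
offcut [ 0.63840659 -0.20466416  0.        ]
hex [0.37787847 0.12346285 0.        ]
cup [0.40731869 0.29384071 0.        ]
nozzle [ 0.67634455 -0.10590999  0.        ]
offcut [ 0.64011704 -0.20735083  0.        ]
hex [0.37914226 0.11015268 0.        ]
```

The side view shows the strap raised over the jig (tab near row 178, col 395) and the pin head sticking out at (232, 312). The top view agrees: tab at (179, 305) and head at (260, 317). The clamp with the red handle stands between the arm and the jig, so I'll raise the arm first. After a 0.138 rad turn the tool axes are tool x = jig y, tool y = jig x and tool z = down.

Emit:
step_arm(targets=[[[0, 0, 0.07], [0, 0, -30], 0], [[0, 0, 0.068], [0, 0, -30], 0], [[0, 0, 0], [27, -28, 0], 0], [[0, 0, 0], [27, -28, 0], 0], [[0, 0, 0], [27, -28, 0], 0]])

```text
time: 1.52
tool_pos: [0.3231, -0.517, 0.3649]
tcp_rot: [3.112, 0.418, 0.002]
wrist_force: [1.1, 0.2, -0.3]
width: 0.302
grip_force: 0.0
```

Emit:
step_arm(targets=[[[0, 0, 0], [27, -28, 0], 0], [[0, 0, 0], [27, -28, 0], 0], [[0, 0, 0], [27, -28, 0], 0], [[0, 0, 0], [27, -28, 0], 0], [[0, 0, 0], [27, -28, 0], 0]])

```text
time: 1.93
tool_pos: [0.4163, -0.3448, 0.3641]
tcp_rot: [3.113, 0.42, 0.001]
wrist_force: [0.3, -0.4, -0.1]
width: 0.0
grip_force: 0.0
```

Emit:
step_arm(targets=[[[0, 0, 0], [27, -28, 0], 0], [[0, 0, 0], [27, -28, 0], 0], [[0, 0, 0], [27, -28, 0], 0], [[0, 0, 0], [27, -28, 0], 0], [[0, 0, 0], [27, -28, 0], 0]])

```text
time: 2.35
tool_pos: [0.5093, -0.174, 0.3643]
tcp_rot: [3.113, 0.421, 0.001]
wrist_force: [0.8, -1.2, -0.7]
width: -0.002
grip_force: 0.0
```

```bash
cat >> h.py <<'E'
P=[0.6174,0.1733,-1.302]
def where(p=P):
    s=read_state();d=s['tool_pos']-[p[0],p[1],0];c,n=np.cos(p[2]),np.sin(p[2])
    R=Ro.from_rotvec(s['tcp_rot']).as_matrix()
    print('t',round(s['time'],2),'jig TCP mm',np.round([1e3*(c*d[0]+n*d[1]),1e3*(-n*d[0]+c*d[1]),1e3*d[2]],1),'tip z',round(1e3*(s['tool_pos']+R[:,2]*.0726)[2],1),
     'yaw err',round(np.arctan2(R[1,0],R[0,0])-(p[2]+np.pi/2),3),'tilt',np.round(R[:2,2],3),'F',np.round(s['wrist_force'],1),'w',round(s['width'],2),'q',np.round(s['q'],2))
E
python3 -c "
from h import *
where()"
```

```text
t 2.35 jig TCP mm [ 306.1 -196.4  364.3] tip z 291.7 yaw err -0.0 tilt [ 0.001 -0.   ] F [ 0.8 -1.2 -0.7] w -0.0 q [-0.38 -0.03  1.82 -0.    1.35  0.93]
```

Emit:
step_arm(targets=[[[0, 0, 0], [26, -30, 0], 0], [[0, 0, 0], [26, -30, 0], 0], [[0, 0, 0], [26, -30, 0], 0], [[0, 0, 0], [26, -30, 0], 0], [[0, 0, 0], [0, 0, 0], 0]])

```text
time: 2.77
tool_pos: [0.5792, -0.0265, 0.3639]
tcp_rot: [-3.109, -0.429, -0.003]
wrist_force: [-0.4, -1.0, -0.3]
width: -0.005
grip_force: 0.0
```

Run:
```python
from h import *
where()
K={}
for c in ['wrist','side','top']:
    K[c]=calibration(c);im=read_camera(c)
    if c=='wrist':cv2.imwrite('pics/w1.png',im[:,:,::-1])
    for q in ['jig','collar_mouth','strap_tab','pin_head','pin_seat','tube']:
        print(c,q,[(np.round(d['at']).tolist(),round(d['score'],2)) for d in tip_of(c,q)[:2]])
pts={'jig':jigpt(P,[0,0,0]),'c':jigpt(P,[.075,-.062,.074]),'t':tab(P,.462),'h':jigpt(P,[.075,-.1445,.074])}
for n,x in pts.items():print(n,np.round(proj('wrist',x,K['wrist'])[::-1]))
```

```text
t 2.77 jig TCP mm [182.5 -89.9 363.9] tip z 291.3 yaw err 0.006 tilt [0.002 0.004] F [-0.4 -1.  -0.3] w -0.0 q [-0.09  0.05  1.74  0.    1.35  1.21]
wrist jig []
wrist collar_mouth [([168.0, 202.0], 0.97)]
wrist strap_tab [([91.0, 165.0], 0.59)]
wrist pin_head [([254.0, 213.0], 0.73)]
wrist pin_seat [([240.0, 211.0], 0.89)]
wrist tube [([96.0, 128.0], 0.9)]
side jig [([231.0, 373.0], 0.76), ([178.0, 394.0], 0.64)]
side collar_mouth [([226.0, 354.0], 0.7)]
side strap_tab []
side pin_head [([230.0, 311.0], 0.67)]
side pin_seat [([229.0, 320.0], 0.65)]
side tube [([223.0, 374.0], 0.69)]
top jig [([214.0, 272.0], 0.8)]
top collar_mouth [([222.0, 307.0], 0.79)]
top strap_tab [([178.0, 306.0], 0.66), ([261.0, 318.0], 0.62)]
top pin_head [([260.0, 317.0], 0.64)]
top pin_seat [([251.0, 316.0], 0.62), ([223.0, 309.0], 0.6)]
top tube [([210.0, 266.0], 0.53)]
jig [ 98. 149.]
c [170. 206.]
t [ 94. 175.]
h [256. 214.]
```

View pics/w1.png

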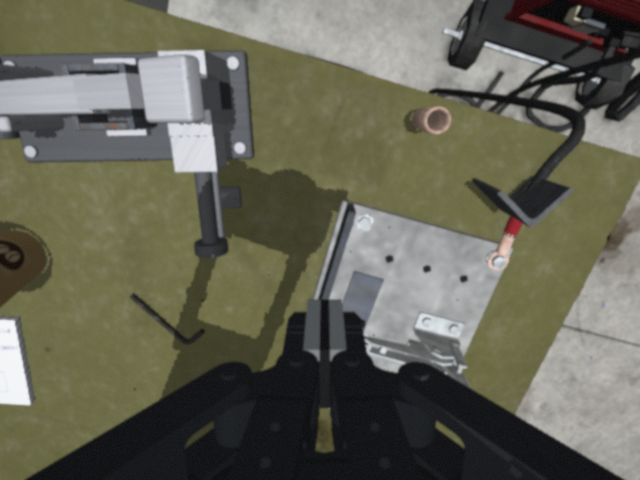

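The wrist view shows the tab at about (88, 171), the collar mouth at (170, 196) and the pin head at (254, 212). My predictions fall within a few pixels of these. I'll refit with all three cameras.

Run:
```python
from h import *
K={c:calibration(c) for c in('side','top','wrist')}
obs=[('side',(232,374.5),'j'),('side',(226,355),'c'),('side',(178,395),'t'),('side',(231,311.5),'h'),('side',(230,318),'s'),
('top',(213.5,270),'j'),('top',(223,309),'c'),('top',(178.5,305.5),'t'),('top',(260,317),'h'),('top',(251,316),'s'),
('wrist',(168,202),'c'),('wrist',(90,168),'t'),('wrist',(254,213),'h'),('wrist',(240,211),'s'),
('wrist',(62,233),'b1'),('wrist',(148,239),'b2'),('wrist',(152,30),'b3')]
B={'b1':[.112,.044,.012],'b2':[.112,-.044,.012],'b3':[-.112,-.044,.012]}
def pt(p,n):
    if n in B:
        x=np.array(B[n]);x[0]=np.sign(x[0])*p[5];x[1]=np.sign(x[1])*p[6];return jigpt(p,x)
    return {'j':lambda:jigpt(p,[0,0,0]),'c':lambda:jigpt(p,[.075,-.062,.074]),'t':lambda:tab(p,p[3]),
      'h':lambda:jigpt(p,[.075,-.062-p[4],.074]),'s':lambda:jigpt(p,[.075,-.05-p[4],.074])}[n]()
f=lambda p:np.concatenate([proj(c,pt(p,n),K[c])-np.array(rc[::-1]) for c,rc,n in obs]+[[(p[4]-.079)/.005*2]])
r=least_squares(f,[.617,.173,-1.3,.46,.08,.11,.042],loss='soft_l1',x_scale=[.1,.1,1,.5,.01,.01,.01])
print(r.cost,np.round(r.x,4));print(np.round(r.fun[:-1],1).reshape(-1,2).tolist())
p=r.x;open('P.txt','w').write(' '.join(map(str,p)));where(p[:3])
print('tab jig',-95+211*np.cos(p[3])-8*np.sin(p[3]),74+211*np.sin(p[3])+8*np.cos(p[3]))
```

```text
59.73095502256973 [ 0.6125  0.1734 -1.2672  0.4435  0.0801  0.103   0.0474]
[[-3.1, -0.0], [-0.8, 0.0], [-0.1, 1.4], [-0.5, 0.7], [-0.5, 0.8], [1.6, 1.2], [0.3, -0.0], [2.4, 4.1], [3.1, -3.3], [2.5, 0.6], [-2.0, 0.4], [-0.7, 0.3], [-1.9, -1.9], [-1.4, 0.3], [-0.0, -19.1], [3.8, -3.8], [15.0, -0.7]]
t 3.82 jig TCP mm [185.8 -95.2 363.9] tip z 291.3 yaw err -0.035 tilt [ 0. -0.] F [ 0.2  0.4 -0.6] w 0.0 q [-0.1   0.05  1.74 -0.    1.35  1.2 ]
tab jig 92.15680504172911 171.76159944769827
```

```bash
python3 - <<'E'
from h import *
K={c:calibration(c) for c in('side','top','wrist')}
obs=[('side',(232,374.5),'j'),('side',(226,355),'c'),('side',(178,395),'t'),('side',(231,311.5),'h'),('side',(230,318),'s'),
('top',(213.5,270),'j'),('top',(223,309),'c'),('top',(178.5,305.5),'t'),('top',(260,317),'h'),('top',(251,316),'s'),
('wrist',(168,202),'c'),('wrist',(90,168),'t'),('wrist',(254,213),'h'),('wrist',(240,211),'s'),
('wrist',(62,233),'b1'),('wrist',(148,239),'b2'),('wrist',(152,30),'b3')]
B={'b1':(1,1),'b2':(1,-1),'b3':(-1,-1)}
def pt(p,n):
    if n in B: return jigpt(p,[p[7]+B[n][0]*p[5],p[8]+B[n][1]*p[6],.014])
    return {'j':lambda:jigpt(p,[0,0,0]),'c':lambda:jigpt(p,[.075,-.062,.074]),'t':lambda:tab(p,p[3]),
      'h':lambda:jigpt(p,[.075,-.062-p[4],.074]),'s':lambda:jigpt(p,[.075,-.05-p[4],.074])}[n]()
f=lambda p:np.concatenate([proj(c,pt(p,n),K[c])-np.array(rc[::-1]) for c,rc,n in obs]+[[(p[4]-.079)/.005*2]])
r=least_squares(f,[.617,.173,-1.3,.46,.08,.11,.042,0,0],loss='soft_l1',x_scale=[.1,.1,1,.5,.01,.01,.01,.01,.01])
print(r.cost,np.round(r.x,4));print(np.round(r.fun[:-1],1).reshape(-1,2).tolist())
p=r.x;open('P.txt','w').write(' '.join(map(str,p)));where(p[:3])
print('tab jig',-95+211*np.cos(p[3])-8*np.sin(p[3]),74+211*np.sin(p[3])+8*np.cos(p[3]))
E
sed -i 's/^P=.*/P=np.loadtxt("P.txt")[:3]/' h.py
```

```text
19.14865797548189 [ 0.615   0.1713 -1.2851  0.4583  0.0806  0.1085  0.0407 -0.0107 -0.0103]
[[-1.8, 0.6], [-0.2, 0.5], [0.4, 0.3], [-0.5, 0.7], [-0.4, 1.0], [2.5, 0.1], [0.9, -0.5], [2.9, 3.4], [3.2, -3.3], [2.6, 0.6], [-0.3, -0.2], [-0.4, -0.3], [-1.7, -1.9], [-1.0, 0.3], [-0.5, 0.0], [0.6, 0.1], [-0.0, -0.2]]
t 3.82 jig TCP mm [184.8 -93.7 363.9] tip z 291.3 yaw err -0.017 tilt [ 0. -0.] F [ 0.2  0.4 -0.6] w 0.0 q [-0.1   0.05  1.74 -0.    1.35  1.2 ]
tab jig 90.68707770594047 174.5251668639651
```

Emit:
step_arm(targets=[[[0, 0, -0.017], [24, -22, 0], 0], [[0, 0, 0], [24, -22, 0], 0], [[0, 0, 0], [23, -22, 20], 0], [[0, 0, 0], [23, -22, 25], 0], [[0, 0, 0], [0, 0, 30], 0]])

```text
time: 4.23
tool_pos: [0.6464, 0.083, 0.2903]
tcp_rot: [-3.107, -0.452, -0.011]
wrist_force: [0.7, -0.8, 0.1]
width: -0.001
grip_force: 0.0
```

Run:
```python
from h import *
where()
k=calibration('wrist');im=read_camera('wrist');cv2.imwrite('pics/w2.png',im[:,:,::-1])
print([(np.round(d['at']),d['score']) for d in tip_of('wrist','strap_tab')[:2]],proj('wrist',tab(P,.458),k)[::-1])
```

```text
t 4.23 jig TCP mm [ 93.6   5.2 290.3] tip z 217.7 yaw err 0.003 tilt [0.007 0.003] F [ 0.7 -0.8  0.1] w -0.0 q [0.09 0.23 1.68 0.   1.23 1.37]
[(array([287., 303.]), 0.88)] [288.78676782 319.38553031]
```

View pics/w2.png

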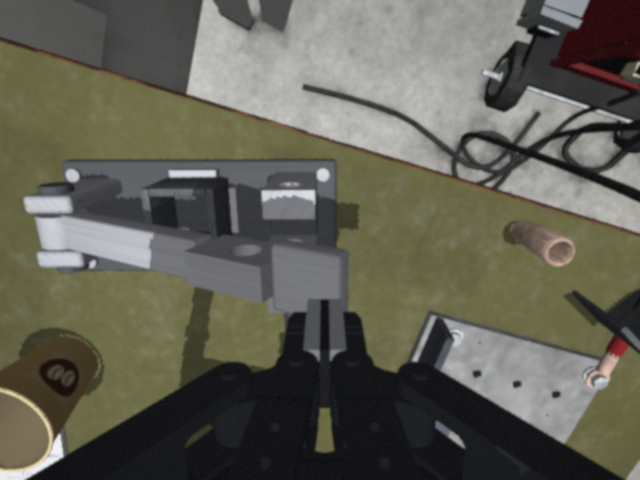

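The wrist view shows the tab at columns 272–347, rows 237 down to about 310. The fingertip is above it at about (300, 324), a little toward the free end. I'll shift 3 mm toward the hinge and go down to contact.

Emit:
step_arm(targets=[[[0, 0, 0], [-3, -3, 20], 0], [[0, 0, 0], [0, 0, 10], 0], [[0, 0, 0], [0, 0, 5], 0], [[0, 0, 0], [0, 0, 0], 0]])

```text
time: 4.67
tool_pos: [0.6389, 0.0795, 0.2537]
tcp_rot: [3.11, 0.446, -0.002]
wrist_force: [0.3, 0.5, -0.8]
width: 0.005
grip_force: 0.0
```

Emit:
step_arm(targets=[[[0, 0, 0], [0, 1, 6], 0], [[0, 0, 0], [0, 2, 6], 0], [[0, 0, 0], [0, 3, 7], 0], [[0, 0, 0], [0, 3, 7], 0], [[0, 0, 0], [0, 0, 0], 0]])

```text
time: 5.08
tool_pos: [0.6413, 0.0708, 0.226]
tcp_rot: [-3.11, -0.446, 0.004]
wrist_force: [-0.1, 0.0, -0.5]
width: -0.001
grip_force: 0.0
```

Run:
```python
from h import *
where()
```

```text
t 5.08 jig TCP mm [103.8  -3.1 226. ] tip z 153.4 yaw err -0.001 tilt [-0.002 -0.   ] F [-0.1  0.  -0.5] w -0.0 q [ 0.07  0.27  1.75 -0.    1.13  1.36]
```

Run:
```python
from h import *
im=read_camera('wrist')
print([(np.round(d['at']),d['score']) for d in tip_of('wrist','strap_tab')[:2]])
s=read_camera('side')[130:290,270:450]
cv2.imwrite('pics/w3.png',np.hstack([cv2.resize(im[:,:,::-1],(400,300)),cv2.resize(s[:,:,::-1],(338,300))]))
```

```text
[(array([304., 311.]), 0.91), (array([335., 270.]), 0.44)]
```

View pics/w3.png

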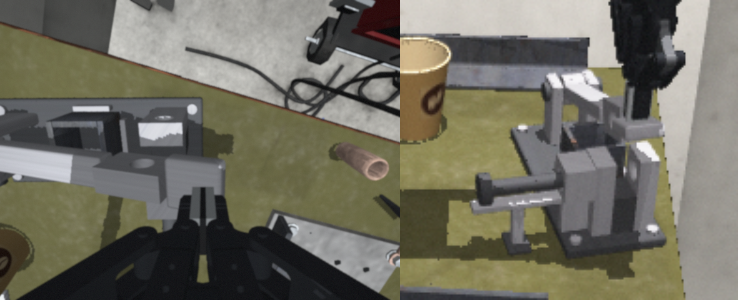

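The strap is following: in the side view the tab dropped from row 178 to about 199, and the fingertip rests on it. Keep pressing along the arc.

Emit:
step_arm(targets=[[[0, 0, 0], [1, 4, 10], 0], [[0, 0, 0], [1, 3, 11], 0], [[0, 0, 0], [1, 3, 11], 0], [[0, 0, 0], [0, 2, 11], 0], [[0, 0, 0], [0, 0, 0], 0]])

```text
time: 5.65
tool_pos: [0.6465, 0.0603, 0.1808]
tcp_rot: [-3.109, -0.447, 0.008]
wrist_force: [-0.9, 0.4, -0.4]
width: -0.003
grip_force: 0.0
```

Emit:
step_arm(targets=[[[0, 0, 0], [0, 1, 8], 0], [[0, 0, 0], [0, 1, 7], 0], [[0, 0, 0], [0, 0, 5], 0], [[0, 0, 0], [0, 0, 0], 0]])

```text
time: 5.98
tool_pos: [0.6481, 0.0589, 0.1634]
tcp_rot: [-3.109, -0.447, 0.003]
wrist_force: [-0.1, 0.8, 0.4]
width: -0.006
grip_force: 0.0
```

Run:
```python
from h import *
where()
```

```text
t 5.98 jig TCP mm [1.171e+02 1.000e-01 1.634e+02] tip z 90.8 yaw err 0.0 tilt [-0.002 -0.   ] F [-0.1  0.8  0.4] w -0.01 q [ 0.05  0.34  1.78 -0.    1.02  1.34]
```

Emit:
step_arm(targets=[[[0, 0, 0], [0, 0, 4], 0], [[0, 0, 0], [0, 0, 4], 0], [[0, 0, 0], [0, 0, 1.5], 0], [[0, 0, 0], [0, 0, 0], 0]])

```text
time: 6.32
tool_pos: [0.6486, 0.0591, 0.1551]
tcp_rot: [-3.109, -0.447, 0.0]
wrist_force: [0.4, -0.0, 0.0]
width: -0.002
grip_force: 0.0
```

Emit:
step_arm(targets=[[[0, 0, 0], [0, 0, 1.5], 0], [[0, 0, 0], [0, 0, 0], 0]])

```text
time: 6.48
tool_pos: [0.6488, 0.0591, 0.1547]
tcp_rot: [-3.109, -0.447, -0.0]
wrist_force: [-1.9, -0.9, 3.4]
width: -0.001
grip_force: 1.9
```

Run:
```python
from h import *
where()
im=read_camera('wrist')
print([(np.round(d['at']),d['score']) for d in tip_of('wrist','strap_tab')[:2]])
s=read_camera('side')[130:290,270:450]
cv2.imwrite('pics/w4.png',np.hstack([cv2.resize(im[:,:,::-1],(400,300)),cv2.resize(s[:,:,::-1],(338,300))]))
```

```text
t 6.48 jig TCP mm [117.2   0.8 154.7] tip z 82.1 yaw err 0.0 tilt [0. 0.] F [-1.9 -0.9  3.4] w -0.0 q [0.05 0.35 1.79 0.   1.01 1.34]
[(array([318., 307.]), 0.77)]
```

View pics/w4.png

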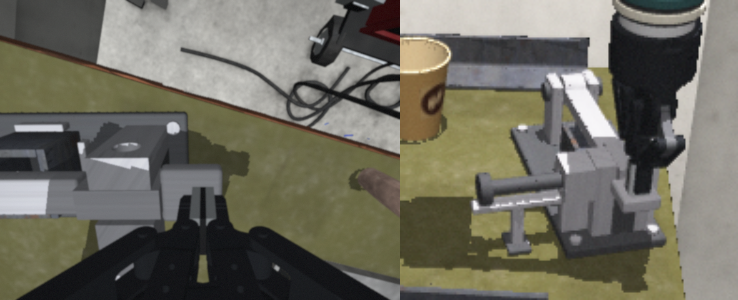

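The strap is down between the cheeks and the tip is at z 82, as it should be. Press a bit harder to confirm the stop.

Emit:
step_arm(targets=[[[0, 0, 0], [0, 0, 1.5], 0], [[0, 0, 0], [0, 0, 0], 0]])

```text
time: 6.8
tool_pos: [0.6489, 0.0591, 0.1546]
tcp_rot: [-3.109, -0.447, -0.001]
wrist_force: [-5.8, -0.2, 11.5]
width: -0.005
grip_force: 6.2
```

Emit:
step_arm(targets=[[[0, 0, 0], [0, 0, 2], 0], [[0, 0, 0], [0, 0, 0], 0]])

```text
time: 6.97
tool_pos: [0.6489, 0.0591, 0.1544]
tcp_rot: [-3.11, -0.448, -0.001]
wrist_force: [-9.8, -0.7, 21.6]
width: 0.002
grip_force: 10.7
```

Hard stop confirmed at 22 N with no further travel. Now lift off and go round behind the pin head.

Emit:
step_arm(targets=[[[0, 0, 0], [0, 0, -30], 0], [[0, 0, 0], [0, 0, -25], 0], [[0, 0, 0], [-35, -8, -5], 0], [[0, 0, 0], [-35, -8, 0], 0], [[0, 0, 0], [-35, -8, 0], 0]])

```text
time: 7.38
tool_pos: [0.5409, 0.0524, 0.211]
tcp_rot: [3.109, 0.447, 0.003]
wrist_force: [-1.2, 0.5, -0.3]
width: -0.0
grip_force: 0.0
```

Emit:
step_arm(targets=[[[0, 0, 0], [-35, -9, 0], 0], [[0, 0, 0], [-36, -9, 0], 0], [[0, 0, 0], [-4, 0, 0], 0], [[0, 0, 0], [0, 0, 0], 0]])

```text
time: 7.72
tool_pos: [0.4616, 0.0485, 0.2095]
tcp_rot: [-3.109, -0.448, 0.002]
wrist_force: [0.6, 0.2, -0.5]
width: -0.001
grip_force: 0.0
```

Run:
```python
from h import *
where()
k=calibration('wrist');im=read_camera('wrist')
for q,x in [('pin_head',[.075,-.1426,.074]),('collar_mouth',[.075,-.062,.074]),('pin_seat',[.075,-.1306,.074]),('strap_tab',[.116,0,.082])]:
    print(q,[(np.round(d['at']).tolist(),round(d['score'],2)) for d in tip_of('wrist',q)[:2]],np.round(proj('wrist',jigpt(P,x),k)[::-1]))
cv2.imwrite('pics/w5.png',im[:,:,::-1])
```

```text
t 7.72 jig TCP mm [  74.6 -181.8  209.5] tip z 136.9 yaw err 0.0 tilt [-0.001 -0.   ] F [ 0.6  0.2 -0.5] w -0.0 q [ 0.05 -0.06  2.14  0.    1.06  1.34]
pin_head [([191.0, 316.0], 0.58)] [193. 326.]
collar_mouth [([11.0, 311.0], 0.91)] [ 20. 326.]
pin_seat [([165.0, 317.0], 0.77)] [170. 326.]
strap_tab [] [-162.  431.]
```

View pics/w5.png

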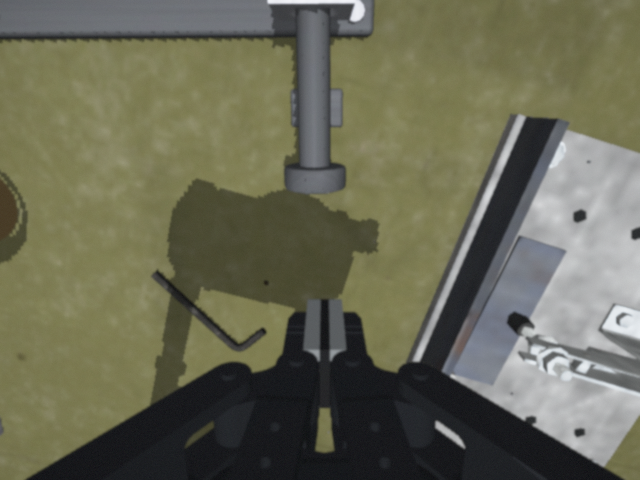

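The pin head is centred at column 315 (rim at row 191) and the tool at column 325. I'll shift about 5 mm toward the hinge, lower, and push.

Emit:
step_arm(targets=[[[0, 0, 0], [0, -5, 35], 0], [[0, 0, 0], [0, 0, 30], 0], [[0, 0, 0], [0, 0, 7], 0], [[0, 0, 0], [10, 0, 0], 0], [[0, 0, 0], [10, 0, 0], 0]])

```text
time: 8.38
tool_pos: [0.4831, 0.0591, 0.1385]
tcp_rot: [-3.11, -0.447, 0.001]
wrist_force: [1.0, -0.6, 0.8]
width: -0.002
grip_force: 0.0
```

Emit:
step_arm(targets=[[[0, 0, 0], [6, 0, 0], 0], [[0, 0, 0], [6, 0, 0], 0], [[0, 0, 0], [6, 0, 0], 0], [[0, 0, 0], [5, 0, 0], 0]])

```text
time: 8.72
tool_pos: [0.505, 0.0656, 0.1395]
tcp_rot: [3.109, 0.448, 0.001]
wrist_force: [-3.6, -1.2, 3.2]
width: -0.001
grip_force: 1.9
```

Run:
```python
from h import *
where()
im=read_camera('wrist')
for q in ['pin_head','collar_mouth','pin_seat']:print(q,[(np.round(d['at']).tolist(),round(d['score'],2)) for d in tip_of('wrist',q)[:2]])
s=read_camera('side')[130:290,270:450]
cv2.imwrite('pics/w6.png',np.hstack([cv2.resize(im[:,:,::-1],(400,300)),cv2.resize(s[:,:,::-1],(338,300))]))
```

```text
t 8.72 jig TCP mm [  70.4 -135.3  139.5] tip z 66.9 yaw err 0.0 tilt [ 0.001 -0.   ] F [-3.6 -1.2  3.2] w -0.0 q [ 0.08  0.12  2.11 -0.    0.92  1.37]
pin_head [([304.0, 319.0], 0.8)]
collar_mouth [([128.0, 318.0], 0.59)]
pin_seat [([270.0, 322.0], 0.73), ([302.0, 320.0], 0.66)]
```

View pics/w6.png

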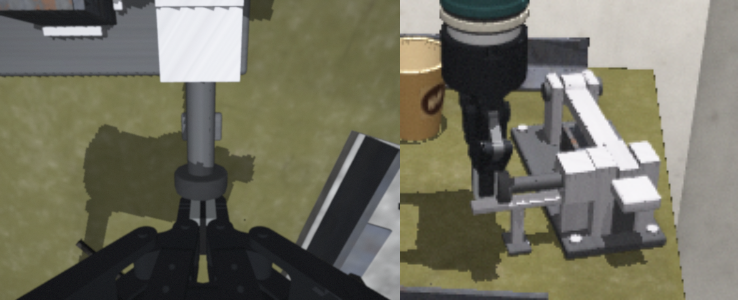

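The fingertips are centred on the head and pushing at a few N. The strap is still down. Continue pushing.

Emit:
step_arm(targets=[[[0, 0, 0], [5, 0, 0], 0], [[0, 0, 0], [5, 0, 0], 0], [[0, 0, 0], [5, 0, 0], 0], [[0, 0, 0], [5, 0, 0], 0]])

```text
time: 9.3
tool_pos: [0.5235, 0.0712, 0.1383]
tcp_rot: [-3.11, -0.447, 0.0]
wrist_force: [-2.1, -0.8, 1.4]
width: -0.004
grip_force: 1.0
```

Emit:
step_arm(targets=[[[0, 0, 0], [5, 0, 0], 0], [[0, 0, 0], [5, 0, 0], 0], [[0, 0, 0], [4, 0, 0], 0], [[0, 0, 0], [0, 0, 0], 0]])

```text
time: 9.63
tool_pos: [0.538, 0.0754, 0.1385]
tcp_rot: [-3.11, -0.448, -0.003]
wrist_force: [0.1, -1.8, -1.0]
width: 0.002
grip_force: 0.0
```

Run:
```python
from h import *
where()
```

```text
t 9.63 jig TCP mm [  70.3 -101.   138.5] tip z 65.9 yaw err 0.0 tilt [0.002 0.   ] F [ 0.1 -1.8 -1. ] w 0.0 q [0.09 0.18 2.04 0.   0.92 1.38]
```

Emit:
step_arm(targets=[[[0, 0, 0], [4, 0, 0], 0], [[0, 0, 0], [4, 0, 0], 0], [[0, 0, 0], [3, 0, 0], 0], [[0, 0, 0], [0, 0, 0], 0]])

```text
time: 9.97
tool_pos: [0.5482, 0.0784, 0.1385]
tcp_rot: [-3.11, -0.447, -0.003]
wrist_force: [0.8, -0.2, -0.5]
width: -0.0
grip_force: 0.0
```

Emit:
step_arm(targets=[[[0, 0, 0], [2, 0, 0], 0], [[0, 0, 0], [2, 0, 0], 0], [[0, 0, 0], [0, 0, 0], 0]])

```text
time: 10.22
tool_pos: [0.5513, 0.0794, 0.1384]
tcp_rot: [-3.11, -0.447, -0.001]
wrist_force: [-1.4, -0.3, 0.9]
width: 0.006
grip_force: 1.0
```

Run:
```python
from h import *
where()
im=read_camera('wrist')
for q in ['pin_head','collar_mouth','pin_seat']:print(q,[(np.round(d['at']).tolist(),round(d['score'],2)) for d in tip_of('wrist',q)[:2]])
s=read_camera('side')[130:290,270:450]
cv2.imwrite('pics/w7.png',np.hstack([cv2.resize(im[:,:,::-1],(400,300)),cv2.resize(s[:,:,::-1],(338,300))]))
```

```text
t 10.22 jig TCP mm [ 70.2 -87.1 138.4] tip z 65.8 yaw err 0.0 tilt [0. 0.] F [-1.4 -0.3  0.9] w 0.01 q [0.1  0.2  2.01 0.   0.93 1.38]
pin_head [([306.0, 319.0], 0.57)]
collar_mouth [([264.0, 320.0], 0.6)]
pin_seat [([274.0, 324.0], 0.7)]
```

View pics/w7.png

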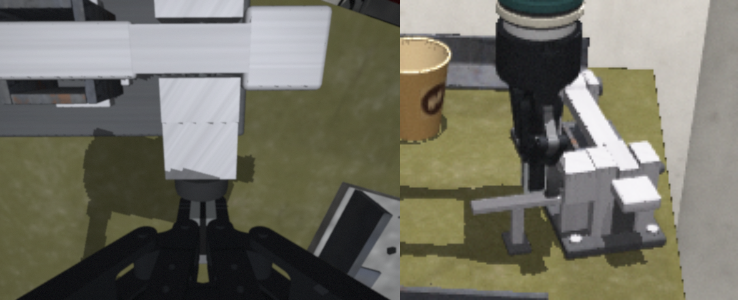

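The head is nearly home, with a few mm left in front of the collar. Continue in small steps until the force rises.

Emit:
step_arm(targets=[[[0, 0, 0], [2, 0, 0], 0], [[0, 0, 0], [2, 0, 0], 0], [[0, 0, 0], [0, 0, 0], 0]])

```text
time: 10.72
tool_pos: [0.555, 0.0805, 0.1384]
tcp_rot: [-3.11, -0.447, -0.0]
wrist_force: [-2.9, -0.6, 2.1]
width: 0.001
grip_force: 1.2
```

Emit:
step_arm(targets=[[[0, 0, 0], [2, 0, 0], 0], [[0, 0, 0], [2, 0, 0], 0], [[0, 0, 0], [0, 0, 0], 0]])

```text
time: 10.97
tool_pos: [0.5556, 0.0806, 0.1381]
tcp_rot: [3.109, 0.448, -0.014]
wrist_force: [-14.2, -3.9, 11.6]
width: 0.003
grip_force: 7.3
```

Emit:
step_arm(targets=[[[0, 0, 0], [1.5, 0, 0], 0], [[0, 0, 0], [0, 0, 0], 0]])

```text
time: 11.13
tool_pos: [0.5558, 0.0807, 0.1381]
tcp_rot: [3.108, 0.448, -0.019]
wrist_force: [-18.4, -5.4, 16.8]
width: 0.002
grip_force: 9.4
```

Run:
```python
from h import *
where()
```

```text
t 11.13 jig TCP mm [ 70.2 -82.4 138.1] tip z 65.5 yaw err 0.001 tilt [-0.012 -0.003] F [-18.4  -5.4  16.8] w 0.0 q [ 0.1   0.22  1.99 -0.    0.94  1.39]
```

Emit:
step_arm(targets=[[[0, 0, 0], [2.5, 0, 0], 0], [[0, 0, 0], [0, 0, 0], 0]])

```text
time: 11.3
tool_pos: [0.5561, 0.0808, 0.1381]
tcp_rot: [3.108, 0.448, -0.027]
wrist_force: [-24.4, -8.5, 23.1]
width: -0.001
grip_force: 13.3
```

Emit:
step_arm(targets=[[[0, 0, 0], [-6, 0, 0], 0], [[0, 0, 0], [-15, 0, 0], 0], [[0, 0, 0], [-30, 0, 0], 0], [[0, 0, 0], [-35, 0, 0], 0], [[0, 0, 0], [0, 0, -40], 0]])

```text
time: 11.72
tool_pos: [0.4588, 0.0564, 0.1621]
tcp_rot: [-3.106, -0.446, 0.061]
wrist_force: [-7.3, -0.1, -6.3]
width: 0.003
grip_force: 0.0
```

Emit:
step_arm(targets=[[[0, 0, 0], [0, 0, -40], 0], [[0, 0, 0], [0, 0, 0], 0], [[0, 0, 0], [0, 0, 0], 0]])

```text
time: 11.97
tool_pos: [0.4829, 0.0586, 0.222]
tcp_rot: [3.109, 0.447, 0.015]
wrist_force: [0.5, 0.6, 0.1]
width: 0.001
grip_force: 0.0
```

Run:
```python
from h import *
where()
K=calibration('wrist')
im=read_camera('wrist')
for q,x in [('pin_head',[.075,-.074,.074]),('collar_mouth',[.075,-.062,.074]),('pin_seat',[.075,-.062,.074])]:print(q,[(np.round(d['at']).tolist(),round(d['score'],2)) for d in tip_of('wrist',q)[:2]],np.round(proj('wrist',jigpt(P,x),K)[::-1]))
s=read_camera('side')[130:290,300:440]
w=im[0:240,180:500]
cv2.imwrite('pics/w8.png',np.hstack([cv2.resize(w[:,:,::-1],(480,360)),cv2.resize(s[:,:,::-1],(315,360))]))
```

```text
t 11.97 jig TCP mm [  70.9 -158.5  222. ] tip z 149.4 yaw err 0.0 tilt [0.01  0.001] F [0.5 0.6 0.1] w 0.0 q [ 0.07 -0.03  2.09  0.    1.07  1.35]
pin_head [([99.0, 319.0], 0.58), ([232.0, 4.0], 0.33)] [105. 332.]
collar_mouth [([74.0, 321.0], 0.82)] [ 80. 332.]
pin_seat [([71.0, 323.0], 0.82)] [ 80. 332.]
```

View pics/w8.png

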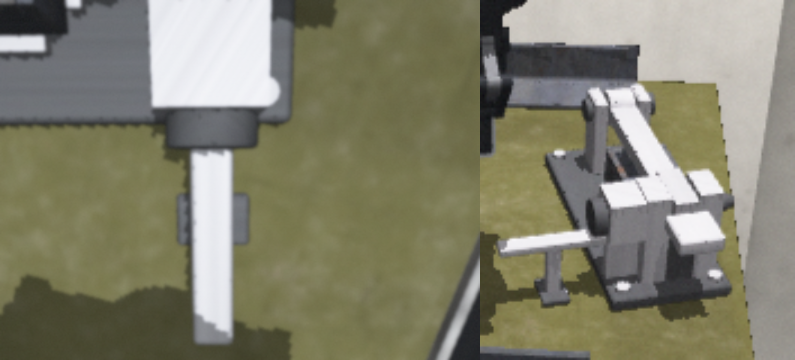

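The head sits flush on the collar (seat at row 71, mouth at row 74). The pin tip shows beyond the far cheek, the strap is down and the robot is clear.

```bash
python3 -c "
from workcell import *
print(finish_job())"
```

```text
the job is handed in; nothing more can be done
None
```

The job is handed in: the strap is down on its hard stop, the pin is through fork and strap with its head flush on the collar, and the arm never went near the cup, nozzle, offcut or hex key (about 12 s used of 45 s).

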